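Latch the jewellery show case shut

ROBOT

A 6-joint arm with a two-finger parallel gripper is mounted at the origin on the work surface. World frame = base frame: x ahead of the robot, y to its left, z up, the work surface at z = 0. Lengths are in m, angles in rad, forces in N, time in s.
With the tool pointing down it reaches from about 0.225 to 0.875 m from the base axis. Payload 3.4 kg.
Tool frame: the origin (TCP) lies between the finger pads; the fingertips stand 19 mm ahead of it and the grasp point (between the pads) is the TCP; z points along the fingers, y is the line along which they close (so a half turn about z gives the same grasp; the last joint's range is limited). The gripper opens to 85 mm and grips with 20 to 120 N. Pads are 22 mm wide; open, the fingers measure 114 mm over their backs; the gripper's body (76 mm by 85 mm) begins 54 mm behind the grasp point. The pads swing forward as they close: fully open they stand 13 mm farther back than shut.
Start: joints at [1.133, 0.276, 1.505, -0, 1.361, -0.121], TCP at [0.179, 0.546, 0.25] pointing down, gripper open.
Joint ranges: [-2.89, 2.89], [-0.75, 2.08], [0.22, 2.7], [-1.18, 4.32], [0.11, 2.71], [-2.7, 2.7]. Speed limits (rad/s): [2.57, 2.57, 3.14, 3.14, 3.14, 3.14].

INTERFACE

Orientations are given as a unit quaternion [w, x, y, z].
In Python, from rig import get_state, imaging, ticket gives the robot as it stands. The module is installed in compiled form; this text tells all that it offers.
- The arm moves only by the shell command python3 -m inch 'ROWS' [FORCE]. ROWS is JSON, a list of rows, each an object with "claw": the opening, from -1 (shut) to 1 (fully open); "travel": the shift along the world's x, y, z in units of 200 mm (1.0 is 200 mm), a list of three; "turn": the turn about the world's z in units of 180 degrees (1.0 is 180 degrees). A call has 1 to 5 rows; each row is the pose to reach, as a shift and turn from the pose commanded when the call began, turning the shorter way round; what a row does not reach only later rows make up. A row lasts 1/10 s, in which the tool goes at most 50 mm and 8.59 degrees, less where a joint would pass 70% of its speed; a pose out of reach is approached as far as the arm can. A call with a number of a shift or a turn outside -1 to 1 is refused whole. A call with a gripper value outside its range is refused whole. The fingers move at their own pace and stop on an object; FORCE is the grip in N (left out, the last holds). Time passes only in rows, so rows that repeat a pose let the fingers close. It gives the time, the measured TCP pose, the force, the opening and the grip force at its end, in the units of the state.
- get_state(): the state, without advancing time (a new reading comes with each control period).
- imaging.get_image(name): name is "side" or "top"; returns the picture (400x640x3 uint8, red, green, blue); there is no depth.
- imaging.camera_params(name): a dict with "camera_matrix" (3x3 intrinsics, pixels), "cam_to_world" (4x4, takes a point from camera to world coordinates). Camera axes: x right, y down, z forward; pixel columns grow to the right and rows downward; lengths in m; the calibration is good to about 2 mm. A picture is of the moment at which its call begins. camera_params takes no time and is no camera call.
- ticket.sign_off(): hands the job in; it is judged then, once.
The state is a dict: "clock": time; "qpos": joint angles; "qd": joint speeds; "effort": joint torques, N m; "position": TCP position; "ee_rot": TCP orientation; "contact_force": force on the tool from outside, world axes, zero at the start; "moment": the same for the moment, N m; "width": finger opening in m; "gripper_force": force on a finger pad.
Only numpy, scipy, OpenCV 4.12 (cv2) and the standard library are available. Lean on these libraries where they do the work, as an engineer would, in place of code of your own. Each camera call takes 0.05 s, during which the arm holds its last target. There are 200 camera calls.

TASK

Close up the jewellery show case: lift the latch's claw by its finger tab, hook it over the keeper on the sliding cover, let go of it, then swing the lever back over centre and press it down firmly onto its rubber buffer, so that the cover is drawn shut and stays latched. Be gentle: do not force the lever once it meets the buffer, do not press the hook hard on the cover, and leave the other things where they are.

Things in the scene. Friction and masses are not known exactly. Their poses are not given: they have to be found in the camera images.
- case: low aluminium show case, fixed, 180 mm wide (x), 348 mm long (y -120 to +228), top 60 mm above the table. Origin on the table below the lever's pivot; y axis points from pivot to keeper, z up. Flat deck from y -120 to +24, then a ring tray under a sliding cover (metal front rail, clear pane), top at 60 mm too. A plain steel draw latch lies on top along the middle (x = 0)
- pivot (a point): the lever's pivot, 12 mm above the deck; axes as the case's, the lever turns about x
- claw_pin (a point): hinge pin of the claw on the lever, 20 mm from the pivot (lever level: 20 mm to -y of it, 2 mm below). The claw, a loop, swings loosely about it and falls by its own weight. This frame turns with the claw: y from the pin towards the tab, z up when level; in it the hook tip is at y 63, z -13 mm and the tab's centre at y 84, z 17 mm
- lever (a joint): lever angle, rad: 0 = level, pointing to the case's -y, 1.57 = upright, 2.5 = leaning over the keeper (open stop). Stiff pivot (0.18 N m): stays where left, does not snap shut. With the claw hooked it needs up to about 8 N across its end; centre is at 0.3. Home is a rubber screw buffer under it, 60 mm from the pivot, set each time to meet it somewhere between 0.01 and 0.23: find it by feel, about 8 to 15 N
- claw_tab (a point): centre of the claw's upright finger tab, 12 mm wide (case x), 14 mm long, 30 mm tall (15 mm below to 13 mm above this point): pinch it across x from above. Axes as claw_pin's. At the start the hook lies on the case short of the keeper; the lever must lean to about 2 rad or more for the hook to reach past it. Moving the tab takes the lever along (8 to 15 N)
- lever_end (a point): middle of the lever's free end, on the face that looks up when the lever is flat; 78 mm from the pivot. The lever is a plate 22 mm wide and 4 mm thick. With the lever level this point is 14 mm above the deck
- hook_tip (a point): lower inner edge of the claw's hook, a cross plate 34 mm wide and 4 mm thick; this edge must come down on the far side (+y of the case) of the keeper
- keeper (a point): foot of the keeper's far (+y) face, on the cover rail's top, 60 mm above the table. The keeper is a steel ridge 30 mm wide (x), 4 mm thick, 8 mm high, its top leaning 3 mm towards +y, so the hook must pass at least 4 mm beyond this point before coming down and is then drawn back (-y) under the lean
- cover (a joint): how far the cover stands open, m: 0 = shut, 0.018 = as pushed open by its spring (1.6 N/mm). The keeper moves with it along the case's y. Latched, about 0.001 to 0.003 remains
- ring_box: black ring box 44 x 44 x 34 mm standing on the case's deck beside the lever; leave alone
- loupe: dark steel loupe, 28 mm across, 23 mm high, standing on the deck on the lever's other side; leave alone
- bangle: brass bangle, 68 mm across, on the table; leave alone
- tin: steel tin, 60 mm across, 35 mm high; leave alone
- ring_cone: white ceramic ring cone, 77 mm high; leave alone
- driver: small screwdriver, 150 mm long, on the table; leave alone
- charm_box: cardboard box 70 x 90 x 30 mm; leave alone

How it is judged:
On the way:
1. the claw's hook is down behind the keeper (tip less than 5 mm above the rail, on the keeper's far side) with the lever still up (over 1 rad) and the fingers off the claw (y of hook_tip in the frame of keeper above -0.003 m and z of hook_tip in the frame of keeper below 0.005 m and value of joint lever above 1 rad and contact force between the fingers and claw_c4 below 0.1 N), for 0.2 s.
At the end, for the whole second after the job is handed in: The lever is past centre (below 0.28 rad), at rest and bearing on its buffer (over 0.05 N), the cover is drawn to within 4 mm of shut, and the hook is down behind the keeper (tip less than 6 mm above the rail and within 6 mm of the keeper's far face) (value of joint lever below 0.28 rad and value of joint cover below 0.004 m and y of hook_tip in the frame of keeper between -0.003 and 0.006 m and z of hook_tip in the frame of keeper below 0.006 m and velocity of joint lever below 0.05 rad/s and contact force between lever_c0 and buffer_c0 above 0.05 N); the robot touches nothing.
It fails at once if the lever is pushed with more than 30 N (contact force between any of the fingers, the arm and lever_c0 above 30 N).
It fails at once if the hook is pressed on the cover rail with more than 20 N (contact force between claw_c0 and cover_c0 above 20 N).
It fails at once if a bystander is moved by more than 15 mm (distance of any of ring_box, loupe, bangle, tin, ring_cone, driver, charm_box from where it was at the start of the episode above 0.015 m).
It also fails if it takes over 54 s, if anything falls off the work surface, if the arm or the gripper's body presses on something with over 40 N, if the wrist force passes 120 N, or if a joint passes its speed limit or range.

## Working session

There is one attempt and no reset: what is moved stays moved. The work goes in short steps, Python scripts to look and compute and a shell command to move; the robot and the scene stay as the last step left them, time stands still between calls to the robot, and variables do not carry over. Pictures are saved under pics/ and viewed, at most 10 in all, crops included, and the job is handed in when it is done.

```bash
mkdir -p pics; python3 - <<'E'
from rig import get_state, imaging
import cv2, numpy as np
np.set_printoptions(precision=4,suppress=True)
for n in("side","top"):
    im=imaging.get_image(n); cv2.imwrite(f"pics/{n}0.png",im[:,:,::-1]); p=imaging.camera_params(n)
    print(n,p["camera_matrix"],p["cam_to_world"])
s=get_state(); print(s)
E
```

```text
side [[379.8492   0.     322.1202]
 [  0.     379.8492 203.7775]
 [  0.       0.       1.    ]] [[ 0.994  -0.0729  0.0818  0.5223]
 [-0.1093 -0.6066  0.7875 -0.7535]
 [-0.0077 -0.7917 -0.6109  0.5736]
 [ 0.      0.      0.      1.    ]]
top [[421.7083   0.     320.6021]
 [  0.     421.7083 201.9409]
 [  0.       0.       1.    ]] [[-0.0081 -0.9934  0.1142  0.4818]
 [-0.9999  0.0068 -0.0117 -0.1356]
 [ 0.0109 -0.1142 -0.9934  1.09  ]
 [ 0.      0.      0.      1.    ]]
{'clock': 0.1, 'qpos': array([ 1.133 ,  0.2765,  1.506 ,  0.    ,  1.3607, -0.121 ]), 'qd': array([-0.    , -0.0009, -0.004 ,  0.0011,  0.0012,  0.0008]), 'effort': array([  0.0023, -41.77  , -24.6408,  -0.    ,   0.0058,  -0.    ]), 'position': array([0.1789, 0.546 , 0.2495]), 'ee_rot': array([-0.0002,  0.1577,  0.9875, -0.0008]), 'contact_force': array([0.393 , 0.3065, 0.6942]), 'moment': array([ 0.005 , -0.036 , -0.0205]), 'gripper_force': 0.0, 'width': 0.08551043005075437}
```

View pics/top0.png

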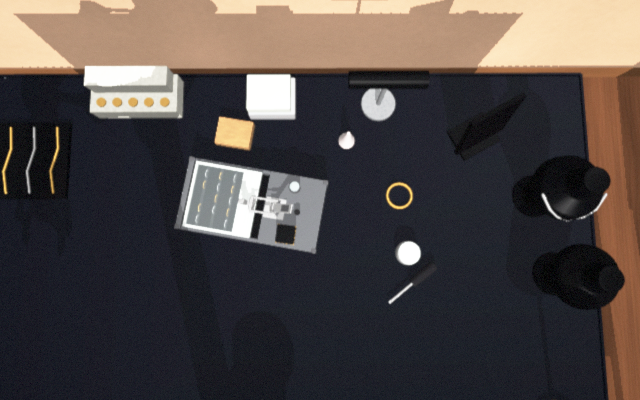

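View pics/side0.png

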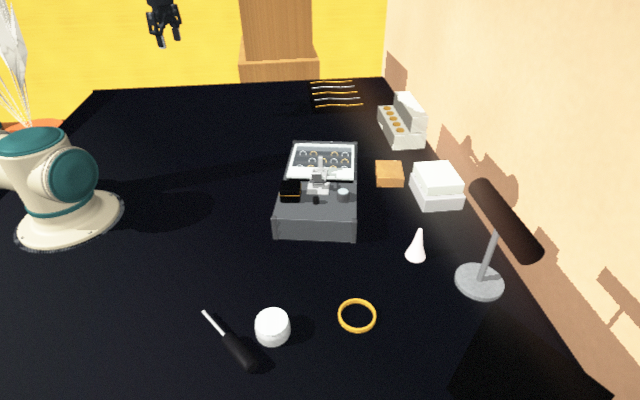

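The top view shows the case at about (180–328, 157–252), with the tray to the left (+y) and the latch around (265, 207). In the side view the case is at about (273–358, 140–240). I'll enlarge both.

```bash
python3 - <<'E'
import cv2
for n,(x0,y0,x1,y1) in {"top":(170,150,335,258),"side":(262,130,372,245)}.items():
    im=cv2.imread(f"pics/{n}0.png")[y0:y1,x0:x1]
    k=4.8 if n=="top" else 5
    cv2.imwrite(f"pics/{n}0c.png",cv2.resize(im,None,fx=k,fy=k,interpolation=cv2.INTER_CUBIC))
E
```

```text
(no output)
```

View pics/top0c.png

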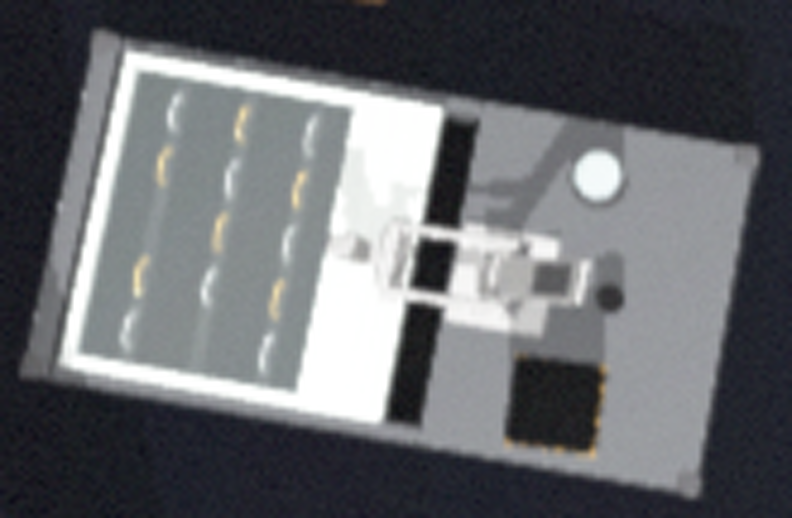

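View pics/side0c.png

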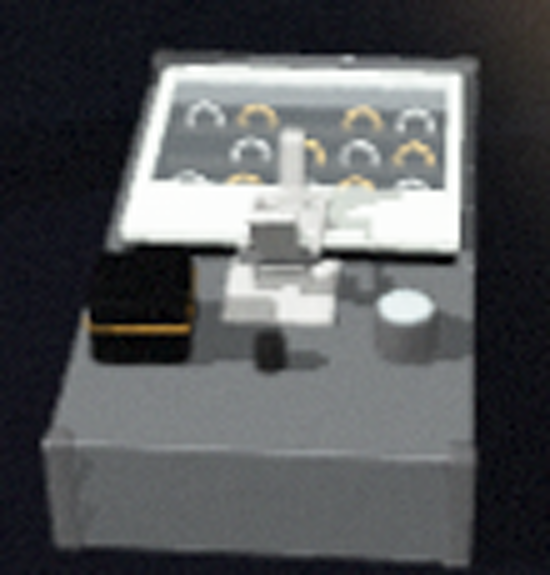

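```bash
cat > h.py <<'E'
import numpy as np, json
from scipy.optimize import least_squares, brentq
from rig import imaging
np.set_printoptions(precision=4,suppress=True)
P={n:imaging.camera_params(n) for n in("side","top")}
def proj(n,p):
    T=np.linalg.inv(P[n]["cam_to_world"]); q=P[n]["camera_matrix"]@(T[:3,:3]@np.asarray(p).T+T[:3,3:]); return (q[:2]/q[2]).T
CR={"top":(4.8,170,150),"side":(5,262,130)}
def full(n,c): k,a,b=CR[n]; return (np.asarray(c)+.5)/k-.5+[a,b]
def crop(n,u): k,a,b=CR[n]; return (np.asarray(u)+.5-[a,b])*k-.5
def w(pose,p):
    x,y,t=pose; p=np.atleast_2d(p); c,s=np.cos(t),np.sin(t)
    return np.c_[x+c*p[:,0]-s*p[:,1], y+s*p[:,0]+c*p[:,1], p[:,2]]
def pin(th): return np.array([-.020*np.cos(th)-.002*np.sin(th), .072+.020*np.sin(th)-.002*np.cos(th)])
def rot(phi,v): return np.array([v[0]*np.cos(phi)-v[1]*np.sin(phi), v[0]*np.sin(phi)+v[1]*np.cos(phi)])
def phi_rest(th,ztip=.06): return brentq(lambda f: pin(th)[1]+rot(f,(.063,-.013))[1]-ztip,-1.2,1.2)
def tip(th,phi): return pin(th)+rot(phi,(.063,-.013))
def tab(th,phi,dz=0): return pin(th)+rot(phi,(.084,.017+dz))
def end(th): return np.array([-.078*np.cos(th)+.002*np.sin(th), .072+.078*np.sin(th)+.002*np.cos(th)])
E
python3 - <<'E'
from h import *
C=np.array([[.09,.228,.06],[.09,-.12,.06],[-.09,-.12,.06],[-.09,.228,.06]])
O={"top":[(98,30),(760,150),(697,495),(22,375)],"side":[(478,60),(475,455),(45,445),(158,55)]}
f=lambda q:np.concatenate([(proj(n,w(q,C))-full(n,O[n])).ravel() for n in O])
r=least_squares(f,[.45,.05,-.1]); print(r.x,r.fun); json.dump(list(r.x),open("pose.json","w"))
q=r.x
for th in (.9,1.2,1.4,1.57,1.7,1.8,2.0):
    ph=phi_rest(th); t=tab(th,ph,.013); e=end(th); h=tip(th,ph)
    pts=w(q,[[0,*t],[0,*e],[0,*h]])
    print(th,round(ph,3),"tabtop,end,tip top",crop("top",proj("top",pts)).round().tolist(),"side",crop("side",proj("side",pts)).round().tolist(), "hook y",h[0].round(4))
# keeper at cover .018 probe
for y in (.05,.06,.07,.08): print(y,[crop(n,proj(n,w(q,[[0,y,.06],[0,y,.068]]))).round().tolist() for n in("top","side")])
print("buffer",crop("top",proj("top",w(q,[[0,-.06,.065]]))))
E
```

```text
[ 0.5877 -0.0303 -0.1843] [-0.7879 -0.1462 -0.6308 -0.6318 -0.3763 -0.3618 -0.5545 -0.5982 -0.5175
  0.5981 -0.4053  2.3918 -0.1509  0.7358 -0.3505 -0.2588]
0.9 -0.22 tabtop,end,tip top [[339.0, 243.0], [576.0, 279.0], [409.0, 262.0]] side [[293.0, 141.0], [269.0, 213.0], [289.0, 239.0]] hook y 0.0447
1.2 -0.28 tabtop,end,tip top [[329.0, 241.0], [532.0, 269.0], [403.0, 261.0]] side [[294.0, 139.0], [273.0, 165.0], [289.0, 236.0]] hook y 0.0478
1.4 -0.306 tabtop,end,tip top [[321.0, 240.0], [499.0, 262.0], [397.0, 260.0]] side [[294.0, 136.0], [276.0, 139.0], [290.0, 232.0]] hook y 0.0508
1.57 -0.317 tabtop,end,tip top [[315.0, 239.0], [471.0, 257.0], [392.0, 259.0]] side [[295.0, 133.0], [278.0, 122.0], [290.0, 229.0]] hook y 0.0538
1.7 -0.319 tabtop,end,tip top [[310.0, 238.0], [450.0, 253.0], [387.0, 258.0]] side [[295.0, 131.0], [280.0, 113.0], [291.0, 226.0]] hook y 0.0563
1.8 -0.316 tabtop,end,tip top [[306.0, 238.0], [435.0, 251.0], [383.0, 257.0]] side [[296.0, 128.0], [282.0, 107.0], [291.0, 224.0]] hook y 0.0584
2.0 -0.3 tabtop,end,tip top [[298.0, 236.0], [406.0, 247.0], [374.0, 256.0]] side [[296.0, 124.0], [285.0, 102.0], [292.0, 219.0]] hook y 0.0629
0.05 [[[399.0, 260.0], [397.0, 258.0]], [[290.0, 233.0], [289.0, 219.0]]]
0.06 [[[380.0, 257.0], [377.0, 255.0]], [[291.0, 222.0], [291.0, 208.0]]]
0.07 [[[360.0, 253.0], [358.0, 251.0]], [[293.0, 211.0], [293.0, 197.0]]]
0.08 [[[341.0, 250.0], [338.0, 248.0]], [[294.0, 200.0], [294.0, 186.0]]]
buffer [[610.2579 296.8541]]
```

The case pose fits both views, and the buffer prediction at (610, 297) lands on the black dot. The lever end at about (580, 283) gives a lever angle near 0.88 rad, and the tab top at about (350, 247) agrees with that.

```bash
cat >> h.py <<'E'
from rig import get_state
q=json.load(open("pose.json"))
def delta(y,z,x=0.0):
    s=get_state(); t=w(q,[[x,y,z]])[0]; return t, (t-s["position"])/.2
E
python3 - <<'E'
from h import *
p=tab(.88,phi_rest(.88)); print("tab",p)
for z in (.20,p[1]+.003): print(delta(p[0],z))
s=get_state(); R=s["ee_rot"]; print("turn",(np.degrees(q[2])-71.8)/180)
print("unit case y in world",w([0,0,q[2]],[[0,1,0]]))
E
```

```text
tab [0.0714 0.0848]
(array([0.6008, 0.0399, 0.2   ]), array([ 2.1092, -2.5302, -0.2476]))
(array([0.6008, 0.0399, 0.0878]), array([ 2.1092, -2.5302, -0.8084]))
turn -0.4575462457558882
unit case y in world [[0.1832 0.9831 0.    ]]
```

```bash
python3 -m inch '[{"claw":1,"travel":[0.15,-0.18,0],"turn":-0.045},{"claw":1,"travel":[0.3,-0.36,0],"turn":-0.09},{"claw":1,"travel":[0.45,-0.54,0],"turn":-0.135},{"claw":1,"travel":[0.6,-0.72,0],"turn":-0.18},{"claw":1,"travel":[0.7,-0.84,0],"turn":-0.22}]' 20
python3 -m inch '[{"claw":1,"travel":[0.15,-0.18,0],"turn":-0.045},{"claw":1,"travel":[0.3,-0.36,0],"turn":-0.09},{"claw":1,"travel":[0.45,-0.54,0],"turn":-0.135},{"claw":1,"travel":[0.6,-0.72,0],"turn":-0.18},{"claw":1,"travel":[0.7,-0.84,0],"turn":-0.22}]'
python3 -m inch '[{"claw":0.2,"travel":[0.15,-0.18,-0.05],"turn":-0.018},{"claw":0.2,"travel":[0.3,-0.36,-0.1],"turn":-0.018},{"claw":0.2,"travel":[0.45,-0.54,-0.15],"turn":-0.018},{"claw":0.2,"travel":[0.6,-0.72,-0.2],"turn":-0.018},{"claw":0.2,"travel":[0.7,-0.84,-0.24],"turn":-0.018}]'
python3 - <<'E'
from h import *
s=get_state(); print(s["position"],s["ee_rot"],s["width"],s["contact_force"],s["qpos"]); print(delta(.0714,.0878))
E
```

```text
clock: 0.6
position: [0.3203, 0.3759, 0.25]
ee_rot: [0.0, 0.486, 0.874, -0.001]
contact_force: [-0.2, 1.6, 0.1]
width: 0.0856
gripper_force: 0.0
clock: 1.1
position: [0.4607, 0.2078, 0.25]
ee_rot: [0.0, 0.753, 0.658, -0.0]
contact_force: [-0.5, 0.5, -0.0]
width: 0.0857
gripper_force: 0.0
clock: 1.6
position: [0.6007, 0.0396, 0.2011]
ee_rot: [0.0, 0.77, 0.638, -0.0]
contact_force: [-0.3, -0.4, 0.0]
width: 0.0514
gripper_force: 0.0
[0.6007 0.0396 0.2011] [ 0.0002  0.77    0.6381 -0.0004] 0.05139804261393151 [-0.2696 -0.3703  0.0465] [-0.0493  0.3465  1.5253 -0.0009  1.2702  0.1377]
(array([0.6008, 0.0399, 0.0878]), array([ 0.0006,  0.0018, -0.5663]))
```

```bash
python3 -m inch '[{"claw":0.2,"travel":[0,0,-0.2],"turn":0},{"claw":0.2,"travel":[0,0,-0.36],"turn":0},{"claw":0.2,"travel":[0,0,-0.48],"turn":0},{"claw":0.2,"travel":[0,0,-0.56],"turn":0},{"claw":0.2,"travel":[0,0,-0.56],"turn":0}]'
python3 -m inch '[{"claw":-0.3,"travel":[0,0,0],"turn":0},{"claw":-0.6,"travel":[0,0,0],"turn":0},{"claw":-1,"travel":[0,0,0],"turn":0},{"claw":-1,"travel":[0,0,0],"turn":0},{"claw":-1,"travel":[0,0,0],"turn":0}]' 35
python3 - <<'E'
from h import *
import cv2
a=imaging.get_image("side")[100:240,262:372,::-1]; b=imaging.get_image("top")[150:258,200:300,::-1]
cv2.imwrite("pics/g1.png",np.hstack([cv2.resize(a,(393,500),interpolation=2),cv2.resize(b,(400,500),interpolation=2)]))
E
```

```text
clock: 2.1
position: [0.5969, 0.0424, 0.0873]
ee_rot: [-0.002, 0.769, 0.639, -0.002]
contact_force: [-0.2, -0.2, -0.6]
width: 0.0512
gripper_force: 0.0
clock: 2.6
position: [0.6, 0.0425, 0.0915]
ee_rot: [0.001, 0.769, 0.639, 0.001]
contact_force: [0.4, 0.4, 4.3]
width: 0.011
gripper_force: 39.0
```

View pics/g1.png

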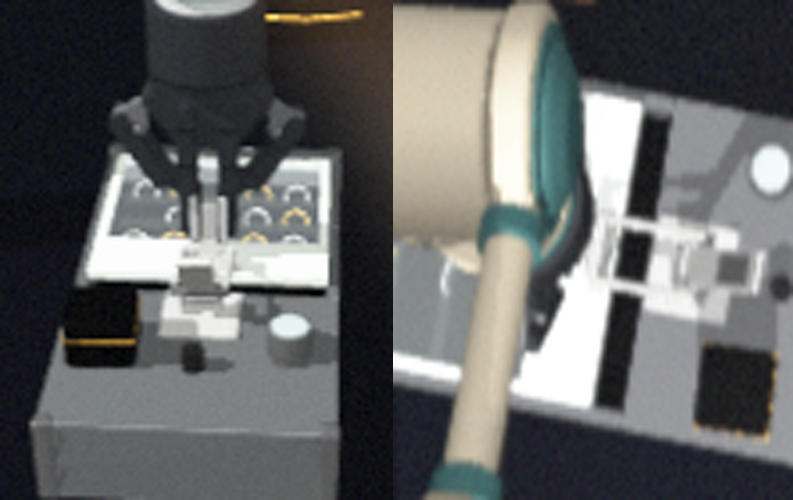

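The fingers hold the tab: width 11 mm, with the tab between the pads at about (209, 215) in the left panel. Next I'll compute waypoints for lifting it over the keeper.

```bash
python3 - <<'E'
from h import *
s=get_state(); p=s["position"]; c,sn=np.cos(q[2]),np.sin(q[2])
d=p[:2]-q[:2]; print("case xy of TCP",c*d[0]+sn*d[1],-sn*d[0]+c*d[1],p[2], s["contact_force"])
a=tab(.88,phi_rest(.88))
for th,z in ((.88,.070),(.88,.078),(1.1,.079),(1.3,.08),(1.5,.08),(1.7,.08),(1.9,.08),(2.1,.08),(2.2,.08),(2.3,.08),(2.3,.07),(2.3,.062)):
    f=phi_rest(th,z); t=tab(th,f)-a; print(th,z,round(f,2),"tip y",tip(th,f)[0].round(4),"units",(w([0,0,q[2]],[[0,*t]])[0]/.2).round(3))
E
```

```text
case xy of TCP -0.001202951272756934 0.07374839706458666 0.09151112923490494 [-0.7031  0.3522  5.7759]
0.88 0.07 -0.05 tip y 0.048 units [-0.001 -0.005  0.07 ]
0.88 0.078 0.08 tip y 0.0495 units [-0.003 -0.016  0.123]
1.1 0.079 0.05 tip y 0.0527 units [0.001 0.004 0.126]
1.3 0.08 0.04 tip y 0.0561 units [0.004 0.023 0.13 ]
1.5 0.08 0.02 tip y 0.0598 units [0.008 0.043 0.128]
1.7 0.08 0.01 tip y 0.0638 units [0.012 0.064 0.127]
1.9 0.08 0.02 tip y 0.0679 units [0.015 0.082 0.128]
2.1 0.08 0.04 tip y 0.0719 units [0.018 0.099 0.13 ]
2.2 0.08 0.06 tip y 0.0738 units [0.02  0.106 0.132]
2.3 0.08 0.07 tip y 0.0756 units [0.021 0.113 0.133]
2.3 0.07 -0.08 tip y 0.0735 units [0.023 0.126 0.067]
2.3 0.062 -0.22 tip y 0.0706 units [0.024 0.128 0.01 ]
```

```bash
python3 -m inch '[{"claw":-1,"travel":[0,-0.001,0.03],"turn":0},{"claw":-1,"travel":[0,-0.005,0.07],"turn":0},{"claw":-1,"travel":[-0.001,-0.01,0.1],"turn":0},{"claw":-1,"travel":[-0.002,-0.014,0.125],"turn":0},{"claw":-1,"travel":[-0.002,-0.014,0.13],"turn":0}]'
python3 -m inch '[{"claw":-1,"travel":[0.001,0.007,0],"turn":0},{"claw":-1,"travel":[0.003,0.017,0],"turn":0},{"claw":-1,"travel":[0.005,0.027,0.002],"turn":0},{"claw":-1,"travel":[0.007,0.037,0.003],"turn":0},{"claw":-1,"travel":[0.009,0.047,0.003],"turn":0}]'
python3 -m inch '[{"claw":-1,"travel":[0.002,0.012,0],"turn":0},{"claw":-1,"travel":[0.005,0.024,0],"turn":0},{"claw":-1,"travel":[0.007,0.036,0],"turn":0},{"claw":-1,"travel":[0.009,0.046,0],"turn":0},{"claw":-1,"travel":[0.01,0.052,0],"turn":0}]'
python3 - <<'E'
from h import *
import cv2
a=imaging.get_image("side")[100:240,262:372,::-1]; b=imaging.get_image("top")[150:258,200:300,::-1]
cv2.imwrite("pics/g2.png",np.hstack([cv2.resize(a,(393,500),interpolation=2),cv2.resize(b,(400,500),interpolation=2)]))
E
```

```text
clock: 3.2
position: [0.5989, 0.0382, 0.1167]
ee_rot: [0.001, 0.769, 0.639, -0.001]
contact_force: [2.6, -4.7, -6.2]
width: 0.0113
gripper_force: 37.0
clock: 3.7
position: [0.6, 0.0442, 0.1175]
ee_rot: [0.003, 0.769, 0.64, -0.003]
contact_force: [0.9, -12.1, -0.3]
width: 0.0113
gripper_force: 37.7
clock: 4.2
position: [0.6022, 0.0556, 0.1178]
ee_rot: [0.003, 0.769, 0.639, -0.003]
contact_force: [0.3, -9.5, 0.8]
width: 0.0115
gripper_force: 37.8
```

View pics/g2.png

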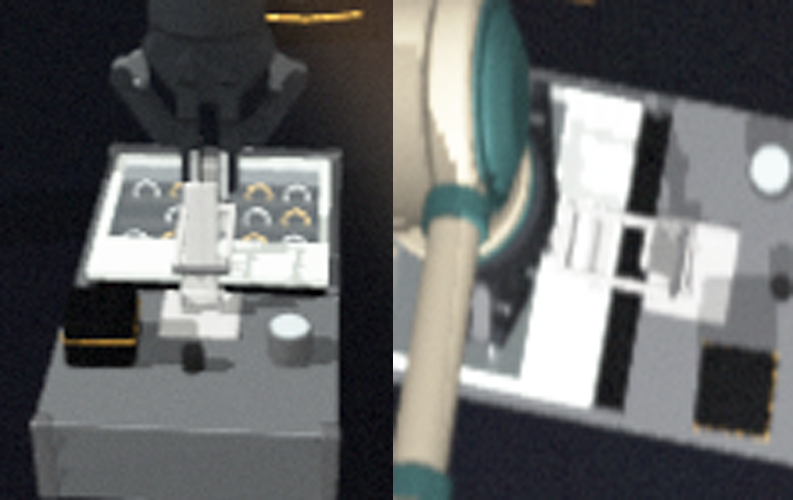

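The hook is lifted, seen near (563, 240) in the right panel. A second bar near (588, 250), probably the keeper, sits behind it. The lever is now about upright. I'll go on to about 2.3 rad and check the keeper position.

```bash
python3 -m inch '[{"claw":-1,"travel":[0.002,0.012,0],"turn":0},{"claw":-1,"travel":[0.005,0.024,0.001],"turn":0},{"claw":-1,"travel":[0.007,0.036,0.003],"turn":0},{"claw":-1,"travel":[0.009,0.048,0.005],"turn":0},{"claw":-1,"travel":[0.009,0.048,0.005],"turn":0}]'
python3 - <<'E'
from h import *
import cv2
print(crop("top",[[ (x-393)/4+200, y/4.63+150] for x,y in((588,250),(563,240))]), "ref: y.05->399,258 .06->378,255 .07->358,251")
s=get_state(); p=s["position"]; c,sn=np.cos(q[2]),np.sin(q[2]); d=p[:2]-q[:2]; print("case TCP",c*d[0]+sn*d[1],-sn*d[0]+c*d[1],p[2])
b=imaging.get_image("top")[175:235,235:295,::-1]
cv2.imwrite("pics/g3.png",cv2.resize(b,(600,600),interpolation=2))
E
```

```text
clock: 4.8
position: [0.6035, 0.0641, 0.117]
ee_rot: [0.003, 0.769, 0.639, -0.004]
contact_force: [2.1, -13.9, -7.1]
width: 0.0116
gripper_force: 36.7
[[379.9    261.0793]
 [349.9    250.7121]] ref: y.05->399,258 .06->378,255 .07->358,251
case TCP -0.0017320929544831932 0.09568357454073145 0.11700351037287213
```

View pics/g3.png

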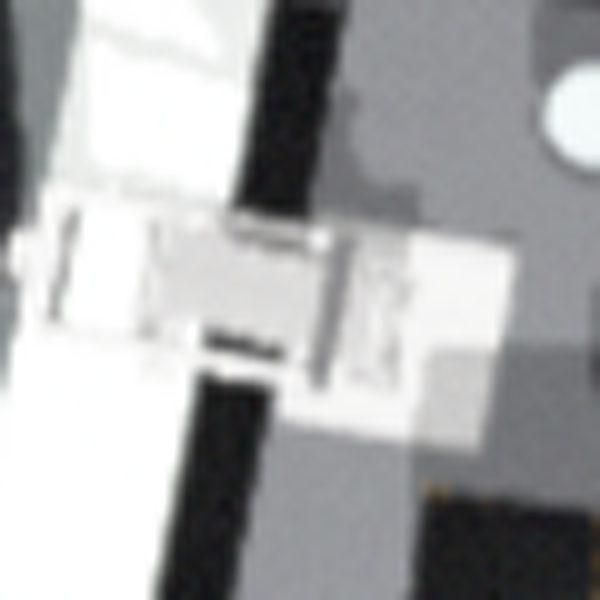

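The raised hook plate is at about (60, 265), well past the keeper, and the lever leans over to about x = 150. Next: lower it, then let go.

```bash
python3 -m inch '[{"claw":-1,"travel":[0.001,0.006,-0.03],"turn":0},{"claw":-1,"travel":[0.002,0.01,-0.06],"turn":0},{"claw":-1,"travel":[0.002,0.012,-0.08],"turn":0},{"claw":-1,"travel":[0.002,0.012,-0.095],"turn":0},{"claw":-1,"travel":[0.002,0.012,-0.095],"turn":0}]'
```

```text
clock: 5.35
position: [0.6048, 0.0696, 0.0998]
ee_rot: [0.001, 0.769, 0.639, -0.001]
contact_force: [0.7, -5.3, 3.6]
width: 0.0114
gripper_force: 38.5
```

```bash
python3 -m inch '[{"claw":-1,"travel":[0,0,-0.012],"turn":0},{"claw":-0.3,"travel":[0,0,-0.012],"turn":0},{"claw":0.2,"travel":[0,0,-0.012],"turn":0},{"claw":0.2,"travel":[0,0,0.03],"turn":0},{"claw":0.2,"travel":[0,0,0.15],"turn":0}]'
python3 -m inch '[{"claw":0.2,"travel":[0,0,0.2],"turn":0},{"claw":0.2,"travel":[0.04,0.2,0.3],"turn":0},{"claw":-1,"travel":[0.08,0.42,0.35],"turn":0},{"claw":-1,"travel":[0.08,0.42,0.35],"turn":0},{"claw":-1,"travel":[0.08,0.42,0.35],"turn":0}]'
python3 - <<'E'
from h import *
import cv2
a=imaging.get_image("side")[130:215,275:360,::-1]; b=imaging.get_image("top")[175:235,235:295,::-1]
cv2.imwrite("pics/g4.png",np.hstack([cv2.resize(a,(400,400),interpolation=2),cv2.resize(b,(400,400),interpolation=2)]))
for th in(1.9,2.,2.1,2.2,2.3,2.4):
  f=phi_rest(th); P3=w(q,[[0,*end(th)],[0,*tab(th,f,.013)],[0,*tip(th,f)]])
  print(th,"end,tabtop,tip top",((proj("top",P3)-[235,175]+.5)*400/60+[400,0]).round().tolist(),"side",((proj("side",P3)-[275,130]+.5)*400/85).round().tolist())
s=get_state();print(s["position"],s["contact_force"])
E
```

```text
clock: 5.85
position: [0.6026, 0.0719, 0.1274]
ee_rot: [-0.002, 0.769, 0.639, -0.002]
contact_force: [0.2, 0.4, -0.0]
width: 0.051
gripper_force: 0.0
clock: 6.35
position: [0.6204, 0.1566, 0.1995]
ee_rot: [0.0, 0.769, 0.64, 0.0]
contact_force: [-0.1, -0.3, -0.5]
width: 0.0082
gripper_force: 0.0
1.9 end,tabtop,tip top [[550.0, 179.0], [386.0, 163.0], [493.0, 190.0]] side [[206.0, 98.0], [218.0, 119.0], [214.0, 209.0]]
2.0 end,tabtop,tip top [[531.0, 177.0], [381.0, 162.0], [487.0, 189.0]] side [[207.0, 96.0], [218.0, 117.0], [214.0, 206.0]]
2.1 end,tabtop,tip top [[513.0, 174.0], [376.0, 161.0], [481.0, 188.0]] side [[209.0, 96.0], [218.0, 114.0], [214.0, 204.0]]
2.2 end,tabtop,tip top [[496.0, 173.0], [371.0, 160.0], [475.0, 187.0]] side [[210.0, 97.0], [219.0, 112.0], [215.0, 202.0]]
2.3 end,tabtop,tip top [[482.0, 171.0], [366.0, 159.0], [469.0, 186.0]] side [[211.0, 100.0], [219.0, 109.0], [215.0, 199.0]]
2.4 end,tabtop,tip top [[469.0, 171.0], [362.0, 158.0], [463.0, 185.0]] side [[212.0, 105.0], [219.0, 107.0], [215.0, 197.0]]
[0.6199 0.1549 0.1985] [ 0.6212  0.033  -0.38  ]
```

View pics/g4.png

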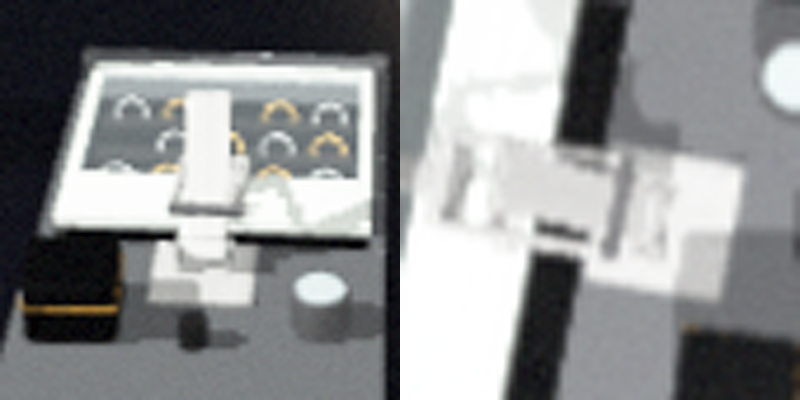

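The lever sits at about 2.2 rad (end near (493, 170)). The hook is down around (460, 185), which is past the keeper. Next I'll plan the push path.

```bash
cat > path.py <<'E'
from h import *
def corner(th,r=.070): return np.array([-r*np.cos(th)+.002*np.sin(th), .072+r*np.sin(th)+.002*np.cos(th)])
def tcp(th,r=.070): c=corner(th,r); return c[0]+.011,c[1]+.019
E
python3 - <<'E'
from path import *
print("approach",delta(.085,.16)[1],delta(.085,.134)[1],delta(.068,.134)[1])
b=w(q,[[0,.068,.134]])[0]
L=[(.0585,.134),(.048,.137),(.036,.142),(.025,.147)]+[tcp(t) for t in np.arange(1.57,0.29,-.1)]
for y,z in L: print((y,z),((w(q,[[0,y,z]])[0]-b)/.2).round(3))
E
```

```text
approach [-0.0833 -0.5081 -0.1923] [-0.0833 -0.5081 -0.3223] [-0.0989 -0.5916 -0.3223]
(0.0585, 0.134) [-0.009 -0.047  0.   ]
(0.048, 0.137) [-0.018 -0.098  0.015]
(0.036, 0.142) [-0.029 -0.157  0.04 ]
(0.025, 0.147) [-0.039 -0.211  0.065]
(np.float64(0.01294425649611234), np.float64(0.1610015704586499)) [-0.05  -0.271  0.135]
(np.float64(0.005946047362469939), np.float64(0.16084595595120452)) [-0.057 -0.305  0.134]
(np.float64(-0.0010016643470328879), np.float64(0.15999246373989812)) [-0.063 -0.339  0.13 ]
(np.float64(-0.007829459393602942), np.float64(0.1584496216367791)) [-0.069 -0.373  0.122]
(np.float64(-0.014469116706103867), np.float64(0.15623284521014594)) [-0.076 -0.405  0.111]
(np.float64(-0.020854295023448054), np.float64(0.15336428375728475)) [-0.081 -0.437  0.097]
(np.float64(-0.026921195754547936), np.float64(0.14987259899601219)) [-0.087 -0.467  0.079]
(np.float64(-0.03260920043274912), np.float64(0.14579267868626533)) [-0.092 -0.495  0.059]
(np.float64(-0.037861476395511365), np.float64(0.14116528804313683)) [-0.097 -0.52   0.036]
(np.float64(-0.042625544637586374), np.float64(0.13603666242432083)) [-0.101 -0.544  0.01 ]
(np.float64(-0.0468538041638909), np.float64(0.13045804536170233)) [-0.105 -0.565 -0.018]
(np.float64(-0.05050400760291493), np.float64(0.12448517655292539)) [-0.109 -0.582 -0.048]
(np.float64(-0.05353968332849253), np.float64(0.11817773492875934)) [-0.111 -0.597 -0.079]
```

```bash
python3 -m inch '[{"claw":-1,"travel":[-0.04,-0.2,-0.05],"turn":0},{"claw":-1,"travel":[-0.08,-0.4,-0.15],"turn":0},{"claw":-1,"travel":[-0.083,-0.508,-0.25],"turn":0},{"claw":-1,"travel":[-0.083,-0.508,-0.322],"turn":0},{"claw":-1,"travel":[-0.098,-0.591,-0.322],"turn":0}]'
python3 -m inch '[{"claw":-1,"travel":[-0.004,-0.024,0],"turn":0},{"claw":-1,"travel":[-0.009,-0.047,0],"turn":0},{"claw":-1,"travel":[-0.013,-0.072,0.008],"turn":0},{"claw":-1,"travel":[-0.018,-0.098,0.015],"turn":0},{"claw":-1,"travel":[-0.018,-0.098,0.015],"turn":0}]'
python3 -c "
from h import *
print(delta(.048,.137)[1])"
```

```text
clock: 6.95
position: [0.5988, 0.0361, 0.1319]
ee_rot: [-0.002, 0.77, 0.638, -0.002]
contact_force: [-0.8, 0.3, -0.0]
width: -0.0004
gripper_force: 0.0
clock: 7.45
position: [0.5984, 0.0184, 0.1395]
ee_rot: [0.0, 0.769, 0.639, 0.002]
contact_force: [-0.5, 3.2, 2.6]
width: -0.0
gripper_force: 1.8
[-0.0097 -0.0076 -0.0123]
```

```bash
python3 -m inch '[{"claw":-1,"travel":[-0.004,-0.02,0.008],"turn":0},{"claw":-1,"travel":[-0.007,-0.04,0.016],"turn":0},{"claw":-1,"travel":[-0.011,-0.059,0.025],"turn":0},{"claw":-1,"travel":[-0.015,-0.08,0.035],"turn":0},{"claw":-1,"travel":[-0.018,-0.098,0.045],"turn":0}]'
python3 -m inch '[{"claw":-1,"travel":[-0.003,-0.015,0.01],"turn":0},{"claw":-1,"travel":[-0.006,-0.035,0.025],"turn":0},{"claw":-1,"travel":[-0.01,-0.055,0.04],"turn":0},{"claw":-1,"travel":[-0.014,-0.075,0.055],"turn":0},{"claw":-1,"travel":[-0.014,-0.075,0.055],"turn":0}]'
python3 - <<'E'
from h import *
import cv2
a=imaging.get_image("side")[130:215,275:360,::-1]; b=imaging.get_image("top")[175:235,235:295,::-1]
cv2.imwrite("pics/g5.png",np.hstack([cv2.resize(a,(400,400),interpolation=2),cv2.resize(b,(400,400),interpolation=2)]))
s=get_state(); p=s["position"]; c,sn=np.cos(q[2]),np.sin(q[2]); d=p[:2]-q[:2]; print("case TCP",c*d[0]+sn*d[1],-sn*d[0]+c*d[1],p[2])
E
```

```text
clock: 7.95
position: [0.594, -0.0027, 0.1463]
ee_rot: [0.0, 0.769, 0.639, -0.0]
contact_force: [1.9, 1.8, -1.0]
width: 0.0002
gripper_force: 1.2
clock: 8.45
position: [0.5906, -0.0174, 0.1578]
ee_rot: [-0.0, 0.769, 0.639, -0.0]
contact_force: [-0.2, 2.6, 0.1]
width: -0.0
gripper_force: 1.3
case TCP 0.0005590439815171965 0.013184371491078907 0.1577549505587655
```

View pics/g5.png

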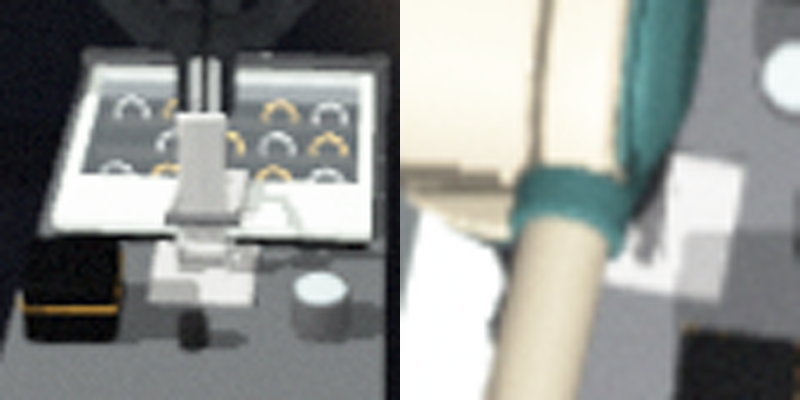

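The lever is upright with the fingers behind it (end near (203, 115) in the left panel). Force is low, about 2.6 N, so I'll continue along the arc.

```bash
python3 -m inch '[{"claw":-1,"travel":[-0.007,-0.034,0.009],"turn":0},{"claw":-1,"travel":[-0.013,-0.068,0.005],"turn":0},{"claw":-1,"travel":[-0.019,-0.102,-0.002],"turn":0},{"claw":-1,"travel":[-0.026,-0.134,-0.012],"turn":0},{"claw":-1,"travel":[-0.031,-0.166,-0.026],"turn":0}]'
python3 -m inch '[{"claw":-1,"travel":[-0.003,-0.015,-0.009],"turn":0},{"claw":-1,"travel":[-0.006,-0.03,-0.018],"turn":0},{"claw":-1,"travel":[-0.009,-0.045,-0.028],"turn":0},{"claw":-1,"travel":[-0.011,-0.058,-0.038],"turn":0},{"claw":-1,"travel":[-0.011,-0.058,-0.038],"turn":0}]'
python3 - <<'E'
from path import *
s=get_state(); p=s["position"]; c,sn=np.cos(q[2]),np.sin(q[2]); d=p[:2]-q[:2]; print("case TCP",c*d[0]+sn*d[1],-sn*d[0]+c*d[1],p[2])
y,z=-sn*d[0]+c*d[1]-.011, p[2]-.019-.072; print("theta by corner",np.arctan2(z,-y)-np.arcsin(.002/np.hypot(y,z)), np.hypot(y,z))
E
```

```text
clock: 9.05
position: [0.5849, -0.049, 0.1524]
ee_rot: [-0.001, 0.769, 0.639, 0.001]
contact_force: [-0.5, 6.9, -1.2]
width: 0.0001
gripper_force: 2.8
clock: 9.55
position: [0.5828, -0.0613, 0.1448]
ee_rot: [-0.0, 0.769, 0.639, 0.001]
contact_force: [0.7, 4.5, 0.4]
width: -0.0003
gripper_force: 1.8
case TCP 0.0008429488391636921 -0.03137776443081908 0.14480963111993567
theta by corner 0.8744891788023658 0.06849343997360291
```

```bash
python3 -m inch '[{"claw":-1,"travel":[-0.003,-0.013,-0.01],"turn":0},{"claw":-1,"travel":[-0.005,-0.025,-0.02],"turn":0},{"claw":-1,"travel":[-0.007,-0.037,-0.031],"turn":0},{"claw":-1,"travel":[-0.009,-0.049,-0.045],"turn":0},{"claw":-1,"travel":[-0.011,-0.06,-0.06],"turn":0}]'
python3 -m inch '[{"claw":-1,"travel":[-0.002,-0.01,-0.012],"turn":0},{"claw":-1,"travel":[-0.004,-0.019,-0.026],"turn":0},{"claw":-1,"travel":[-0.006,-0.027,-0.04],"turn":0},{"claw":-1,"travel":[-0.007,-0.034,-0.054],"turn":0},{"claw":-1,"travel":[-0.008,-0.042,-0.07],"turn":0}]'
python3 - <<'E'
from path import *
s=get_state(); p=s["position"]; c,sn=np.cos(q[2]),np.sin(q[2]); d=p[:2]-q[:2]; print("case TCP",c*d[0]+sn*d[1],-sn*d[0]+c*d[1],p[2],s["contact_force"])
y,z=-sn*d[0]+c*d[1]-.011, p[2]-.019-.072; print("theta by corner",np.arctan2(z,-y)-np.arcsin(.002/np.hypot(y,z)), np.hypot(y,z))
for t in (.3,.2,.1,.05,0): print(t,delta(*tcp(t))[1])
E
```

```text
clock: 10.05
position: [0.5807, -0.0733, 0.1333]
ee_rot: [-0.0, 0.769, 0.639, 0.001]
contact_force: [-0.8, 5.3, 2.6]
width: 0.0002
gripper_force: 2.2
clock: 10.55
position: [0.5791, -0.0826, 0.1186]
ee_rot: [0.0, 0.769, 0.639, -0.0]
contact_force: [0.3, 3.8, 1.2]
width: -0.0003
gripper_force: 1.6
case TCP 0.0011579306976040905 -0.053013363308890095 0.11864449692592102 [0.3124 3.8034 1.1631]
theta by corner 0.37897560615696274 0.06972753324478942
0.3 [-0.0078 -0.0101 -0.0252]
0.2 [-0.0095 -0.0196 -0.0589]
0.1 [-0.0107 -0.0257 -0.0933]
0.05 [-0.011  -0.0274 -0.1107]
0 [-0.0112 -0.0284 -0.1282]
```

```bash
python3 -m inch '[{"claw":-1,"travel":[-0.001,-0.006,-0.012],"turn":0},{"claw":-1,"travel":[-0.002,-0.01,-0.025],"turn":0},{"claw":-1,"travel":[-0.002,-0.013,-0.038],"turn":0},{"claw":-1,"travel":[-0.002,-0.013,-0.038],"turn":0}]'
python3 -m inch '[{"claw":-1,"travel":[0,-0.004,-0.01],"turn":0},{"claw":-1,"travel":[-0.001,-0.006,-0.018],"turn":0},{"claw":-1,"travel":[-0.001,-0.006,-0.018],"turn":0}]'
```

```text
clock: 10.95
position: [0.5785, -0.0856, 0.1107]
ee_rot: [0.0, 0.769, 0.639, -0.001]
contact_force: [0.3, -0.1, 0.1]
width: -0.0001
gripper_force: 0.1
clock: 11.25
position: [0.5783, -0.0864, 0.1073]
ee_rot: [0.0, 0.769, 0.639, -0.0]
contact_force: [0.4, -0.7, 1.3]
width: -0.0
gripper_force: 0.3
```

```bash
python3 -m inch '[{"claw":-1,"travel":[0,-0.002,-0.01],"turn":0},{"claw":-1,"travel":[0,-0.003,-0.018],"turn":0},{"claw":-1,"travel":[0,-0.003,-0.018],"turn":0}]'
python3 -m inch '[{"claw":-1,"travel":[0,-0.001,-0.01],"turn":0},{"claw":-1,"travel":[0,-0.001,-0.015],"turn":0},{"claw":-1,"travel":[0,-0.001,-0.015],"turn":0}]'
```

```text
clock: 11.55
position: [0.5783, -0.0868, 0.1037]
ee_rot: [0.0, 0.769, 0.639, -0.0]
contact_force: [0.6, 0.3, 0.8]
width: 0.0
gripper_force: 0.2
clock: 11.85
position: [0.5783, -0.0867, 0.1007]
ee_rot: [-0.0, 0.769, 0.639, 0.0]
contact_force: [-1.2, 1.0, 0.5]
width: -0.0003
gripper_force: 0.2
```

```bash
python3 -m inch '[{"claw":-1,"travel":[0,-0.001,-0.008],"turn":0},{"claw":-1,"travel":[0,-0.001,-0.012],"turn":0},{"claw":-1,"travel":[0,-0.001,-0.012],"turn":0}]'
python3 -m inch '[{"claw":-1,"travel":[0,0,-0.006],"turn":0},{"claw":-1,"travel":[0,0,-0.01],"turn":0},{"claw":-1,"travel":[0,0,-0.01],"turn":0}]'
```

```text
clock: 12.15
position: [0.5783, -0.0869, 0.0986]
ee_rot: [-0.0, 0.769, 0.639, 0.0]
contact_force: [-0.5, -1.8, 2.1]
width: 0.0001
gripper_force: 1.1
clock: 12.45
position: [0.5784, -0.087, 0.0982]
ee_rot: [0.0, 0.769, 0.639, 0.0]
contact_force: [-2.9, 0.9, 12.4]
width: -0.0
gripper_force: 5.7
```

The buffer is met at about 12 N. I'll add a small firm press, hold, then retreat straight up and look.

```bash
python3 -m inch '[{"claw":-1,"travel":[0,0,-0.002],"turn":0},{"claw":-1,"travel":[0,0,-0.002],"turn":0},{"claw":-1,"travel":[0,0,-0.002],"turn":0}]'
python3 -m inch '[{"claw":-1,"travel":[0,0,0.03],"turn":0},{"claw":-1,"travel":[0,0,0.15],"turn":0},{"claw":-1,"travel":[0,0,0.35],"turn":0},{"claw":-1,"travel":[-0.2,0,0.5],"turn":0},{"claw":-1,"travel":[-0.4,0,0.6],"turn":0}]'
python3 -m inch '[{"claw":-1,"travel":[-0.25,0,0],"turn":0},{"claw":-1,"travel":[-0.5,0,0],"turn":0},{"claw":-1,"travel":[-0.5,0,0],"turn":0}]'
python3 - <<'E'
from h import *
import cv2
a=imaging.get_image("side")[130:230,270:370,::-1]; b=imaging.get_image("top")[170:240,230:300,::-1]
cv2.imwrite("pics/g6.png",np.hstack([cv2.resize(a,(400,400),interpolation=2),cv2.resize(b,(400,400),interpolation=2)]))
for th in (.07,.2,.3):
  P3=w(q,[[0,*end(th)],[0,.042,.06],[0,.026,.06],[0,.043,.06]])
  print(th,"end,railopen,railshut,keeper top",((proj("top",P3)-[230,170]+.5)*400/70+[400,0]).round().tolist(),"side",((proj("side",P3)-[270,130]+.5)*4).round().tolist())
E
```

```text
clock: 12.75
position: [0.5784, -0.087, 0.0981]
ee_rot: [0.001, 0.769, 0.639, 0.0]
contact_force: [-3.5, -0.5, 13.9]
width: 0.0001
gripper_force: 6.6
clock: 13.25
position: [0.499, -0.0871, 0.2178]
ee_rot: [0.001, 0.769, 0.639, 0.001]
contact_force: [0.3, -1.0, -0.4]
width: 0.0001
gripper_force: 0.0
clock: 13.55
position: [0.3908, -0.0848, 0.215]
ee_rot: [-0.003, 0.77, 0.638, -0.002]
contact_force: [1.0, 0.1, 0.4]
width: -0.0002
gripper_force: 0.0
0.07 end,railopen,railshut,keeper top [[824.0, 244.0], [551.0, 199.0], [588.0, 206.0], [549.0, 199.0]] side [[181.0, 288.0], [199.0, 194.0], [197.0, 209.0], [199.0, 193.0]]
0.2 end,railopen,railshut,keeper top [[819.0, 241.0], [551.0, 199.0], [588.0, 206.0], [549.0, 199.0]] side [[181.0, 271.0], [199.0, 194.0], [197.0, 209.0], [199.0, 193.0]]
0.3 end,railopen,railshut,keeper top [[814.0, 239.0], [551.0, 199.0], [588.0, 206.0], [549.0, 199.0]] side [[181.0, 258.0], [199.0, 194.0], [197.0, 209.0], [199.0, 193.0]]
```

View pics/g6.png

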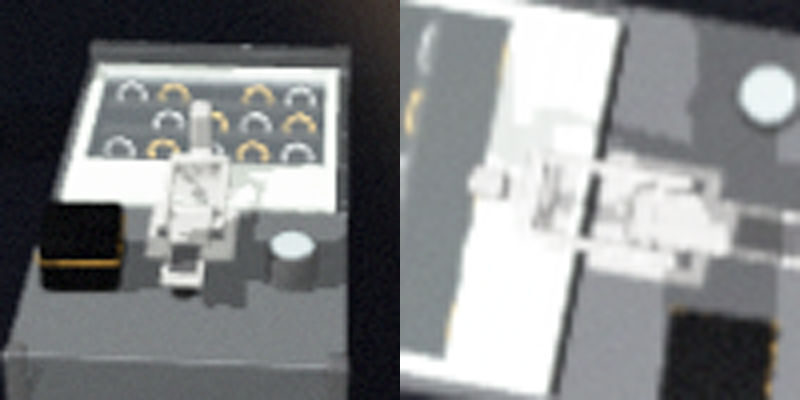

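The cover is drawn in: the gap near x = 590 in the right panel is now a thin line. The hook is on the keeper at about (548, 195), and the lever lies flat on the buffer at about (183, 280). Ring box and loupe have not moved. I'm handing it in.

```bash
python3 -c "
from rig import ticket
print(ticket.sign_off())"
```

```text
the job is handed in; nothing more can be done
None
```

I handed the job in with the hook over the keeper, the cover drawn shut and the lever past centre on its buffer after a press of about 14 N. The hand-in gave no verdict, so this rests on the last pictures and force readings.

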